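# Tip the carton onto the opening board's outline

### The job

The tall cardboard carton stands across one end line of the rectangle outlined on the white board. Push it over with your fingertips, high on the side facing away from the rectangle, so that it topples towards the rectangle and ends lying flat and wholly inside the outline, ready for the cook to slit open. Do not grasp, lift or crush the carton (if it lands askew you may nudge it along the board), and leave the shaker, the jar and the small box as they stand.

Things in the scene. Friction and masses are not known exactly. Their poses are not given: they have to be found in the camera images.
- carton: Tall cardboard carton, loose: 50 mm deep (x), 90 wide (y), 150 tall (z), 0.25 to 0.5 kg, evenly filled. Origin: centre of its underside. It stands across the outline's -x end line, within 5 degrees of square, +x broad face 10 to 30 mm inside the line. Push its -x broad face, the one away from the outline.
- carton_center (a point): Centre of the carton, 75 mm above its foot while it stands; axes as the carton's. Pushed 115 mm above its foot with 1 to 2 N, the carton tips about its lower +x edge with little sliding, and falls by itself once it leans over 18 degrees (about 40 mm of push).
- foot_left (a point): Middle of the carton's foot edge on its +y side: carton frame (0, +45, 0) mm. At the middle of the carton's 50 mm depth: the four foot/top points are the corners of its footprint once it lies flat.
- foot_right (a point): Same on its -y side: carton frame (0, -45, 0) mm.
- top_left (a point): Same at its top, +y side: carton frame (0, +45, 150) mm.
- top_right (a point): Same at its top, -y side: carton frame (0, -45, 150) mm.
- outline (a point): Centre of the outlined rectangle, on the board's top face. The flat dark outline is 200 mm along x and 140 along y, to the middle of its 6 mm lines. The carton stands at its -x end and is to fall along +x. The white plastic board is fixed, 12 mm thick (top at z = 12 mm), and reaches from -190 to +140 mm in x and 110 mm to each side in y.
- shaker: Bystander: steel seasoning shaker, round, 52 mm in diameter, 92 mm tall, standing loose on the work surface beside the board. Origin at the centre of its underside.
- jar: Bystander: closed jar, 58 mm in diameter, 85 mm tall, standing loose on the work surface beside the board. Origin at the centre of its underside.
- small_box: Bystander: small cardboard box 38 x 55 x 65 mm tall, standing loose on the work surface beside the board. Origin at the centre of its underside.
Things that resemble listed ones, but are neither listed nor needed, are in the scene too. Of the things like the carton, leave any that is blue; of the rest the larger one is meant.

How it is judged:
By the outcome, as a careful person would: the job done as asked, in the order asked, and still so for the second after the job is handed in, with the robot touching nothing.
It also fails if it takes over 29 s, if anything falls off the work surface, if the arm or the gripper's body presses on something with over 40 N, if the wrist force passes 120 N, or if a joint passes its speed limit or range.

### The arm

A 7-joint arm with a two-finger parallel gripper is mounted at the origin on the work surface. World frame = base frame: x ahead of the robot, y to its left, z up, the work surface at z = 0. Lengths are in m, angles in rad, forces in N, time in s.
With the tool pointing down it reaches from about 0.4 to 0.85 m from the base axis. Payload 4.5 kg.
Tool frame: the origin (TCP) lies midway between the tips of the shut fingers; the grasp point (between the pads) lies 19 mm behind it; z points along the fingers, y is the line along which they close (so a half turn about z gives the same grasp; the last joint's range is limited). The gripper opens to 88 mm and grips with 3 to 60 N. Pads are 18 mm wide; open, the fingers measure 123 mm over their backs; the gripper's body (75 mm by 187 mm) begins 45 mm behind the grasp point.
Start: joints at [0.034, 0.689, -0.195, 1.565, 0.157, 0.902, -0.215], TCP at [0.625, 0, 0.239] pointing down, gripper open.
Joint ranges: [-3.01, 3.01], [-0.46, 2.08], [-1.47, 1.51], [0.13, 2.56], [-1, 4.14], [0.04, 2.09], [-2.66, 2.66]. Speed limits (rad/s): [2.57, 2.57, 3.14, 3.14, 3.14, 3.14, 3.14].

### API

Orientations are given as a unit quaternion [x, y, z, w].
In Python, from plant import r gives the robot as it stands.
- The arm moves only by the tool carry_out, never from a script. Its argument "plan" is a list of rows, each an object with "rot": the turn, a rotation vector about the tool's x, y, z in rad, a list of three; "xyz": the shift along the tool's x, y, z in m, a list of three; "grip": the closure in counts, from 0 (fully open) to 255 (shut). In form: [{"rot": [wx, wy, wz], "xyz": [dx, dy, dz], "grip": grip}, ...]. A call has 1 to 8 rows; each row is the pose to reach, as a shift and turn from the pose commanded when the call began, along the tool's axes at that moment; what a row does not reach only later rows make up. A row lasts 1/12 s, in which the tool goes at most 41.7 mm and 7.16 degrees, less where a joint would pass 70% of its speed; a pose out of reach is approached as far as the arm can. A call with a gripper value outside its range is refused whole. The fingers move at their own pace and stop on an object; "squeeze" is the grip in N (left out, the last holds). Time passes only in rows, so rows that repeat a pose let the fingers close. It gives the time, the measured TCP pose, the force, the opening and the grip force at its end, in the units of the state.
- r.get_state(): the state, without advancing time (a new reading comes with each control period).
- r.snapshot(name): name is "scene" or "side" or "wrist"; returns the picture (480x640x3 uint8, red, green, blue); there is no depth.
- r.camera_params(name): a dict with "fx", "fy", "cx", "cy" (pixels), "distortion" ([k1, k2, p1, p2, k3] as OpenCV has them; the pictures are not rectified), "position" and "attitude" of the camera in the world; the wrist camera has in their place "hand_eye" (4x4, takes a point from camera to tool coordinates, whose origin is the TCP and whose axes are the flange's). Camera axes: x right, y down, z forward; pixel columns grow to the right and rows downward; lengths in m; the calibration is good to about 2 mm. A picture is of the moment at which its call begins: read the wrist's pose just before it. camera_params takes no time and is no camera call.
- r.finish_job(): hands the job in; it is judged then, once.
The state is a dict: "clock": time; "q": joint angles; "qd": joint speeds; "joint_torque": joint torques, N m; "tool_pos": TCP position; "eef_rot": TCP orientation; "contact_force": force on the tool from outside, world axes, zero at the start; "moment": the same for the moment, N m; "opening": opening from 0.0 (shut) to 1.0 (fully open); "finger_force": force on a finger pad.
Only numpy, scipy, OpenCV 4.12 (cv2) and the standard library are available. Lean on these libraries where they do the work, as an engineer would, in place of code of your own. Each camera call takes 0.05 s, during which the arm holds its last target. There are 200 camera calls.

## Working session

There is one attempt and no reset: what is moved stays moved. The work goes in short steps, Python scripts to look and compute and a tool call to move; the robot and the scene stay as the last step left them, time stands still between calls to the robot, and variables do not carry over. Pictures are saved under pics/ and viewed, at most 10 in all, crops included, and the job is handed in when it is done.

Besides the shell and the picture viewer there is one more tool, called after "Emit:" as name(argument=value, ...) on one line, values as JSON. carry_out: Moves the arm, as the interface text tells. Its arguments: {"type":"object","properties":{"plan":{"type":"array"},"squeeze":{"type":"number"}},"required":["plan"]}

```bash
mkdir -p pics; cat > h.py <<'E'
import numpy as np, cv2
from plant import r
from scipy.spatial.transform import Rotation as R
def cam(n):
    p=r.camera_params(n)
    K=np.array([[p['fx'],0,p['cx']],[0,p['fy'],p['cy']],[0,0,1.]])
    return p,K,np.array(p['distortion'],float)
def pose(p):
    a=np.array(p['attitude'],float)
    return (R.from_quat(a).as_matrix() if a.size==4 else a.reshape(3,3)),np.array(p['position'],float)
def onplane(n,uv,z):
    p,K,d=cam(n);Rm,t=pose(p)
    x=cv2.undistortPoints(np.array(uv,float).reshape(-1,1,2),K,d).reshape(-1,2)
    ray=np.c_[x,np.ones(len(x))]@Rm.T
    return t+ray*((z-t[2])/ray[:,2])[:,None]
def proj(n,P):
    p,K,d=cam(n);Rm,t=pose(p)
    Pc=(np.array(P,float).reshape(-1,3)-t)@Rm
    return cv2.projectPoints(Pc,np.zeros(3),np.zeros(3),K,d)[0].reshape(-1,2)
E
python3 - <<'E'
from h import *
for n in("scene","side"):
    im=r.snapshot(n);cv2.imwrite(f'pics/{n}0.png',im[:,:,::-1])
    print(n,{k:np.round(v,3).tolist() for k,v in r.camera_params(n).items()})
s=r.get_state();print(s['clock'],s['tool_pos'],s['eef_rot'],s['opening'])
E
```

```text
scene {'fx': 607.821, 'fy': 607.821, 'cx': 320.805, 'cy': 237.582, 'distortion': [0.012, 0.0, 0.0, 0.0, 0.0], 'position': [1.714, -0.079, 0.826], 'attitude': [0.655, 0.58, -0.317, -0.366]}
side {'fx': 542.646, 'fy': 542.646, 'cx': 315.555, 'cy': 243.205, 'distortion': [-0.104, 0.0, 0.0, 0.0, 0.0], 'position': [0.257, 0.571, 0.876], 'attitude': [-0.29, 0.898, -0.315, 0.102]}
0.1 [ 6.24454533e-01 -3.97479618e-05  2.37991415e-01] [ 7.07075523e-01  7.07137579e-01 -6.01791605e-04 -5.36084380e-04] 1.0032668878270674
```

View pics/scene0.png

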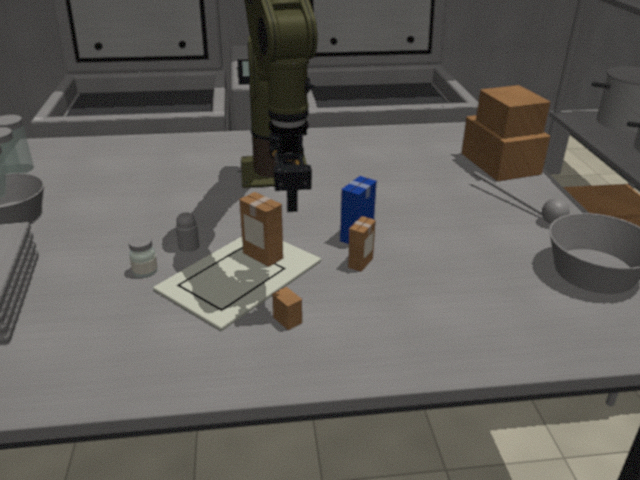

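View pics/side0.png

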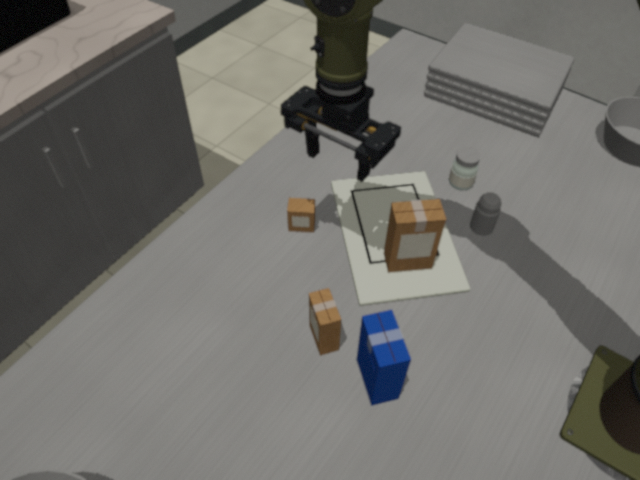

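Scene picture: the brown carton is on the board at (262,230), and at (413,236) in the side view. Things that could be taken for it:
- blue carton at scene (358,210): excluded by colour
- smaller brown carton at (362,243): the smaller of the two
- small box at (287,308): a bystander
- brown boxes at (505,130): far off

I choose the one on the board, and next check it in a close crop.

```bash
python3 - <<'E'
from h import *
im=cv2.imread('pics/side0.png');c=im[160:320,310:510]
cv2.imwrite('pics/crop1.png',cv2.resize(c,None,fx=4,fy=3.75,interpolation=cv2.INTER_CUBIC))
hsv=cv2.cvtColor(im,cv2.COLOR_BGR2HSV)
def big(m):
    cs,_=cv2.findContours(m,0,2);return sorted(cs,key=cv2.contourArea)[::-1]
for n in('side','scene'):
    im=cv2.imread(f'pics/{n}0.png');hsv=cv2.cvtColor(im,cv2.COLOR_BGR2HSV)
    br=cv2.inRange(hsv,(5,90,60),(20,255,255))
    for k in big(br)[:6]: print(n,'brown',cv2.boundingRect(k),cv2.contourArea(k))
print('board tmp',onplane('side',[(332,179),(426,172),(469,289),(361,303)],.012).round(3).tolist())
print('outline',onplane('side',[(352,189),(414,184),(372,262)],.012).round(3).tolist())
print('top',onplane('side',[(391,203),(441,200),(443,221),(390,225)],.162).round(3).tolist())
print('scene outline',onplane('scene',[(179,284),(222,308),(284,267)],.012).round(3).tolist())
print('scene board',onplane('scene',[(155,288),(219,324),(322,261)],.012).round(3).tolist())
E
```

```text
side brown (385, 199, 61, 72) 2106.5
side brown (315, 307, 26, 47) 858.0
side brown (288, 198, 27, 33) 770.0
side brown (309, 289, 23, 18) 225.0
side brown (367, 126, 10, 8) 38.0
side brown (302, 122, 5, 7) 4.5
scene brown (462, 85, 88, 96) 5907.0
scene brown (240, 193, 42, 73) 2200.0
scene brown (565, 184, 75, 42) 1821.5
scene brown (273, 287, 29, 42) 858.0
scene brown (348, 224, 25, 47) 669.5
scene brown (359, 217, 16, 15) 71.5
board tmp [[0.739, -0.16, 0.012], [0.578, -0.306, 0.012], [0.355, -0.07, 0.012], [0.508, 0.078, 0.012]]
outline [[0.685, -0.161, 0.012], [0.581, -0.256, 0.012], [0.542, -0.015, 0.012]]
top [[0.535, -0.045, 0.162], [0.465, -0.105, 0.162], [0.439, -0.062, 0.162], [0.51, 0.0, 0.162]]
scene outline [[0.583, -0.248, 0.012], [0.68, -0.151, 0.012], [0.542, -0.009, 0.012]]
scene board [[0.592, -0.3, 0.012], [0.732, -0.157, 0.012], [0.528, 0.082, 0.012]]
```

View pics/crop1.png

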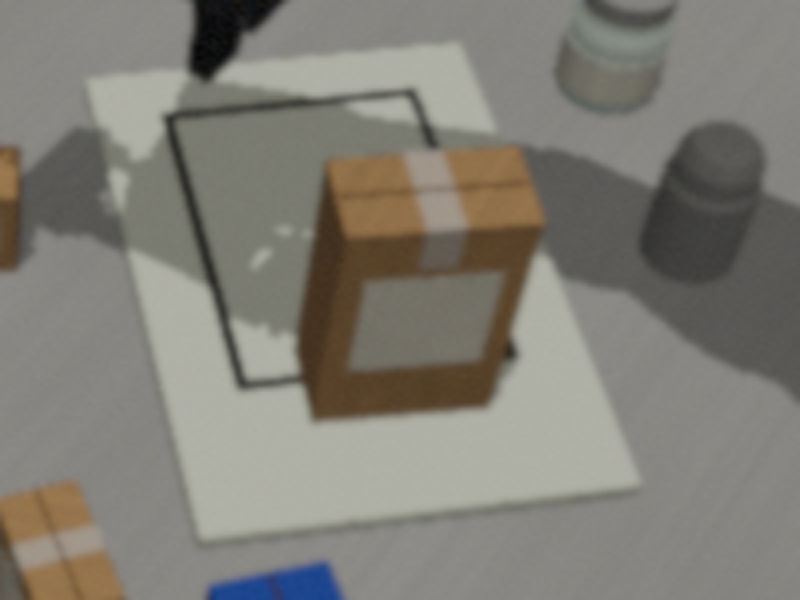

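The crop shows the chosen carton: top corners at (328,160), (520,150), (544,228), (352,238), -x foot edge (312,420)-(492,405), and all four outline corners. The -x face has the label.

```bash
cat >> h.py <<'E'
def c1(a): a=np.array(a,float); return np.c_[310+(a[:,0]-1.5)/4,160+(a[:,1]-1.4)/3.75]
E
python3 - <<'E'
from h import *
O=onplane('side',c1([(170,117),(414,93),(513,354),(242,384)]),.012)
print(O.round(3).tolist(),[round(float(np.linalg.norm(O[i]-O[(i+1)%4])),3) for i in range(4)])
ctr=O.mean(0); dx=(O[0]+O[1]-O[2]-O[3]);yaw=np.arctan2(dx[1],dx[0]);print('outline',ctr.round(4),np.degrees(yaw))
T=onplane('side',c1([(328,160),(520,150),(544,228),(352,238)]),.162)
F=onplane('side',c1([(312,420),(492,405)]),.012)
print('T',T.round(3).tolist(),[round(float(np.linalg.norm(T[i]-T[(i+1)%4])),3) for i in range(4)])
d=(T[0]+T[1]-T[2]-T[3]); w=F[0]-F[1]; w2=T[0]+T[3]-T[1]-T[2]
print('carton yaw',np.degrees(np.arctan2(d[1],d[0])),np.degrees(np.arctan2(w[1],w[0]))-90,np.degrees(np.arctan2(w2[1],w2[0]))-90,'width',np.linalg.norm(w))
Rz=R.from_euler('z',yaw).as_matrix()
loc=lambda P:((P-ctr)@Rz).round(4).tolist()
print('local T',loc(T),'c',loc(T.mean(0)[None])); print('local F',loc(F),'c',F.mean(0))
# scene check
Osc=onplane('scene',[(179,284),(222,308),(284,267)],.012);print('scene loc outline',loc(Osc))
print('scene top loc',loc(onplane('scene',[(281,207),(268,196),(241,199)],.162)))
sh=onplane('side',[(483,230),(462,186),(302,231)],0.);print('shaker,jar,box foot~',loc(sh),sh.round(3).tolist())
s=r.get_state();print(s['q'],R.from_quat(s['eef_rot']).as_matrix().round(3).tolist())
E
```

```text
[[0.682, -0.156, 0.012], [0.582, -0.253, 0.012], [0.444, -0.11, 0.012], [0.545, -0.013, 0.012]] [0.139, 0.199, 0.14, 0.198]
outline [ 0.5633 -0.1331  0.012 ] -46.172905508863614
T [[0.535, -0.048, 0.162], [0.467, -0.105, 0.162], [0.436, -0.066, 0.162], [0.501, -0.011, 0.162]] [0.088, 0.05, 0.086, 0.05]
carton yaw -48.74421074083059 -48.18373556497043 -49.823986997139095 width 0.09069983257013224
local T [[-0.0814, 0.0387, 0.15], [-0.0868, -0.0495, 0.15], [-0.1367, -0.0459, 0.15], [-0.1311, 0.0395, 0.15]] c [[-0.109, -0.0043, 0.15]]
local F [[-0.1272, 0.0406, 0.0], [-0.1304, -0.0501, 0.0]] c [ 0.47064921 -0.04351622  0.012     ]
scene loc outline [[0.0963, -0.0654, -0.0], [0.094, 0.0715, 0.0], [-0.1037, 0.0708, 0.0]]
scene top loc [[-0.1159, 0.0553, 0.15], [-0.1353, -0.0027, 0.15], [-0.085, -0.0399, 0.15]]
shaker,jar,box foot~ [[-0.0415, -0.189, -0.012], [0.0912, -0.1846, -0.012], [0.0092, 0.1929, -0.012]] [[0.398, -0.234, 0.0], [0.493, -0.327, 0.0], [0.709, -0.006, 0.0]]
[ 0.03382077  0.6899144  -0.19454427  1.56620438  0.1572957   0.90247709
 -0.2150794 ] [[-0.0, 1.0, -0.002], [1.0, 0.0, -0.0], [-0.0, -0.002, -1.0]]
```

Emit:
carry_out(plan=[{"rot": [0, 0, -0.12], "xyz": [-0.002, -0.035, 0], "grip": 128}, {"rot": [0, 0, -0.24], "xyz": [-0.004, -0.07, 0], "grip": 128}, {"rot": [0, 0, -0.36], "xyz": [-0.006, -0.105, 0], "grip": 128}, {"rot": [0, 0, -0.48], "xyz": [-0.008, -0.14, 0], "grip": 128}, {"rot": [0, 0, -0.6], "xyz": [-0.01, -0.17, 0], "grip": 128}, {"rot": [0, 0, -0.72], "xyz": [-0.01, -0.184, 0], "grip": 128}, {"rot": [0, 0, -0.742], "xyz": [-0.01, -0.184, 0], "grip": 128}, {"rot": [0, 0, -0.742], "xyz": [-0.01, -0.184, 0], "grip": 128}])

```text
clock: 0.77
tool_pos: [0.441, -0.0102, 0.2389]
eef_rot: [0.403, 0.915, 0.0, 0.0]
contact_force: [0.4, -0.1, 0.1]
opening: 0.499
finger_force: 0.0
```

```bash
python3 - <<'E'
from h import *
s=r.get_state();print(s['clock'],s['tool_pos'],s['opening'],s['q'],s['contact_force']);M=R.from_quat(s['eef_rot']).as_matrix();print(M.round(3).tolist())
print('blue foot',onplane('side',[(375,402),(405,395),(358,370)],0).round(3).tolist(),'small brown foot',onplane('side',[(322,352),(340,347)],0).round(3).tolist())
print('blue top',onplane('side',[(382,362),(408,352),(362,320),(390,313)],.15).round(3).tolist())
F=np.array([.4706,-.0435,.125]);print('face centre in tool',((F-s['tool_pos'])@M).round(4))
im=r.snapshot('side');cv2.imwrite('pics/side1.png',im[:,:,::-1])
E
```

```text
0.7667 [ 0.44103682 -0.01015861  0.23885214] 0.4993846185739046 [ 0.20801794  0.47924391 -0.42847794  2.0868919   0.32702501  0.63855771
  0.29779854] [ 0.4209013  -0.13222846  0.0793603 ]
[[-0.675, 0.738, 0.0], [0.738, 0.675, 0.0], [-0.0, 0.0, -1.0]]
blue foot [[0.384, 0.223, 0.0], [0.349, 0.183, 0.0], [0.44, 0.191, 0.0]] small brown foot [[0.511, 0.199, 0.0], [0.491, 0.172, 0.0]]
blue top [[0.387, 0.225, 0.15], [0.364, 0.188, 0.15], [0.449, 0.182, 0.15], [0.421, 0.146, 0.15]]
face centre in tool [-0.0445 -0.0007  0.1139]
```

View pics/side1.png

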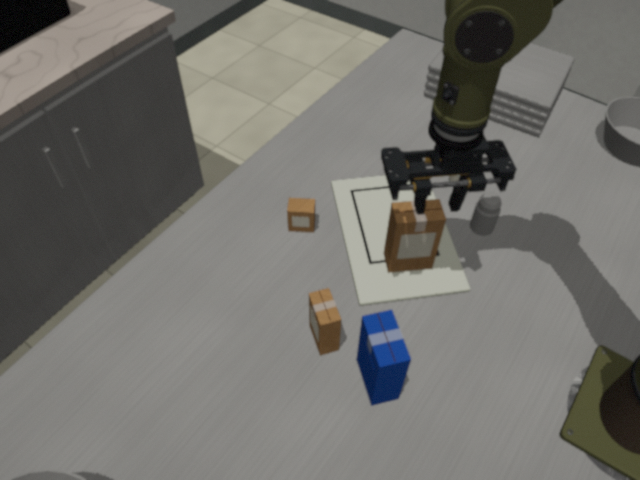

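The side view shows the gripper over the carton's near side, tips at about (420,210) and (457,207). The shaker, the blue carton and the small brown one are all clear of it. The -x face is 44 mm ahead along -tool x.

Emit:
carry_out(plan=[{"rot": [0, 0, 0], "xyz": [0, 0, 0.035], "grip": 128}, {"rot": [0, 0, 0], "xyz": [0, 0, 0.07], "grip": 128}, {"rot": [0, 0, 0], "xyz": [0, 0, 0.1], "grip": 128}, {"rot": [0, 0, 0], "xyz": [0, 0, 0.113], "grip": 128}, {"rot": [0, 0, 0], "xyz": [-0.01, 0, 0.113], "grip": 128}, {"rot": [0, 0, 0], "xyz": [-0.02, 0, 0.113], "grip": 128}, {"rot": [0, 0, 0], "xyz": [-0.025, 0, 0.113], "grip": 128}, {"rot": [0, 0, 0], "xyz": [-0.025, 0, 0.113], "grip": 128}])

```text
clock: 1.48
tool_pos: [0.4603, -0.0295, 0.1259]
eef_rot: [0.404, 0.915, 0.001, 0.001]
contact_force: [0.3, -0.1, 0.5]
opening: 0.496
finger_force: 0.0
```

Emit:
carry_out(plan=[{"rot": [0, 0, 0], "xyz": [-0.004, 0, 0], "grip": 128}, {"rot": [0, 0, 0], "xyz": [-0.008, 0, 0], "grip": 128}, {"rot": [0, 0, 0], "xyz": [-0.012, 0, 0], "grip": 128}, {"rot": [0, 0, 0], "xyz": [-0.016, 0, 0], "grip": 128}, {"rot": [0, 0, 0], "xyz": [-0.02, 0, 0], "grip": 128}, {"rot": [0, 0, 0], "xyz": [-0.024, 0, 0], "grip": 128}, {"rot": [0, 0, 0], "xyz": [-0.028, 0, 0], "grip": 128}, {"rot": [0, 0, 0], "xyz": [-0.028, 0, 0], "grip": 128}])

```text
clock: 2.15
tool_pos: [0.4776, -0.0499, 0.1257]
eef_rot: [0.403, 0.915, 0.0, 0.0]
contact_force: [-0.7, 0.4, -0.2]
opening: 0.498
finger_force: 0.0
```

```bash
python3 - <<'E'
from h import *
s=r.get_state();print(s['clock'],s['tool_pos'],s['contact_force'])
im=r.snapshot('side');cv2.imwrite('pics/side2.png',cv2.resize(im[100:340,280:540,::-1],None,fx=2.3,fy=2.3))
E
```

```text
2.15 [ 0.4776116  -0.04991864  0.12571528] [-0.67559937  0.36454807 -0.19443357]
```

View pics/side2.png

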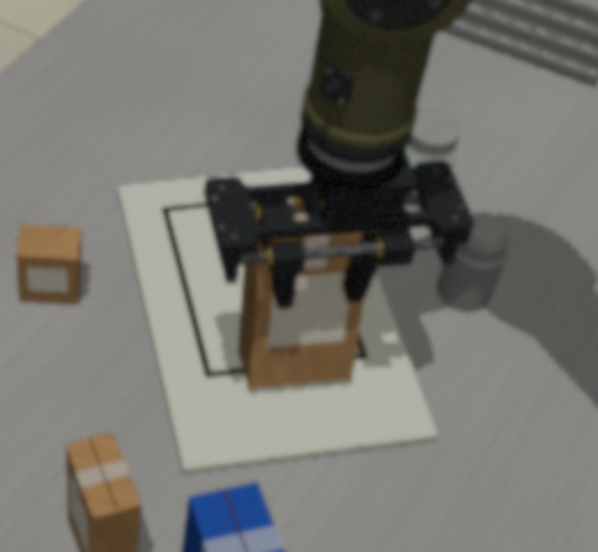

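The carton (foot edge (250,388)-(350,378)) has started to lean with both fingertips on its near face, and its foot has not moved. I'll push on.

Emit:
carry_out(plan=[{"rot": [0, 0, 0], "xyz": [-0.004, 0, 0], "grip": 128}, {"rot": [0, 0, 0], "xyz": [-0.008, 0, 0], "grip": 128}, {"rot": [0, 0, 0], "xyz": [-0.012, 0, 0], "grip": 128}, {"rot": [0, 0, 0], "xyz": [-0.016, 0, 0], "grip": 128}, {"rot": [0, 0, 0], "xyz": [-0.02, 0, 0], "grip": 128}, {"rot": [0, 0, 0], "xyz": [-0.024, 0, 0], "grip": 128}, {"rot": [0, 0, 0], "xyz": [-0.028, 0, 0], "grip": 128}, {"rot": [0, 0, 0], "xyz": [-0.032, 0, 0], "grip": 128}])

```text
clock: 2.87
tool_pos: [0.4988, -0.073, 0.1257]
eef_rot: [0.403, 0.915, 0.0, 0.0]
contact_force: [0.0, 0.3, -0.1]
opening: 0.502
finger_force: 0.0
```

Emit:
carry_out(plan=[{"rot": [0, 0, 0], "xyz": [-0.004, 0, 0], "grip": 128}, {"rot": [0, 0, 0], "xyz": [-0.006, 0, 0], "grip": 128}, {"rot": [0, 0, 0], "xyz": [-0.006, 0, 0], "grip": 128}, {"rot": [0, 0, 0], "xyz": [-0.006, 0, 0], "grip": 128}])

```text
clock: 3.2
tool_pos: [0.5025, -0.0771, 0.1257]
eef_rot: [0.403, 0.915, 0.0, -0.0]
contact_force: [-0.3, 0.1, 0.5]
opening: 0.497
finger_force: 0.0
```

```bash
python3 - <<'E'
from h import *
s=r.get_state();print(s['clock'],s['tool_pos'],s['contact_force'])
im=r.snapshot('side');cv2.imwrite('pics/side3.png',cv2.resize(im[100:340,280:540,::-1],None,fx=2.3,fy=2.3))
E
```

```text
3.2 [ 0.5024918  -0.07708002  0.1257136 ] [-0.26875759  0.09628162  0.51178868]
```

View pics/side3.png

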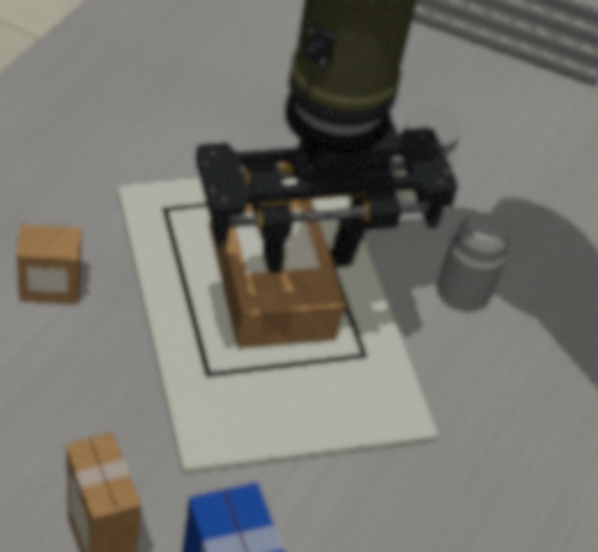

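The carton has fallen and lies flat, with its foot end at (240,345)-(340,335), inside the end line. I'll back the arm off and up, then measure the far end.

Emit:
carry_out(plan=[{"rot": [0, 0, 0], "xyz": [0, 0, -0.03], "grip": 128}, {"rot": [0, 0, 0], "xyz": [0, 0, -0.06], "grip": 128}, {"rot": [0, 0, 0], "xyz": [0.03, 0, -0.09], "grip": 128}, {"rot": [0, 0, 0], "xyz": [0.06, 0, -0.12], "grip": 128}, {"rot": [0, 0, 0], "xyz": [0.08, 0, -0.14], "grip": 128}, {"rot": [0, 0, 0], "xyz": [0.08, 0, -0.17], "grip": 128}, {"rot": [0, 0, 0], "xyz": [0.08, 0, -0.2], "grip": 128}, {"rot": [0, 0, 0], "xyz": [0.08, 0, -0.2], "grip": 128}])

```text
clock: 3.92
tool_pos: [0.4509, -0.0168, 0.3306]
eef_rot: [0.402, 0.916, 0.002, 0.005]
contact_force: [0.6, -0.0, -0.1]
opening: 0.498
finger_force: 0.0
```

```bash
python3 - <<'E'
from h import *
s=r.get_state();print(s['clock'],s['tool_pos'])
a=r.snapshot('side')[160:320,310:510,::-1];b=r.snapshot('scene')
cv2.imwrite('pics/side4.png',cv2.resize(a,None,fx=4,fy=3.75,interpolation=cv2.INTER_CUBIC))
cv2.imwrite('pics/scene4.png',cv2.resize(b[210:340,140:340,::-1],None,fx=4,fy=4,interpolation=cv2.INTER_CUBIC))
E
```

```text
3.9167 [ 0.45086726 -0.0167804   0.33056404]
```

View pics/side4.png

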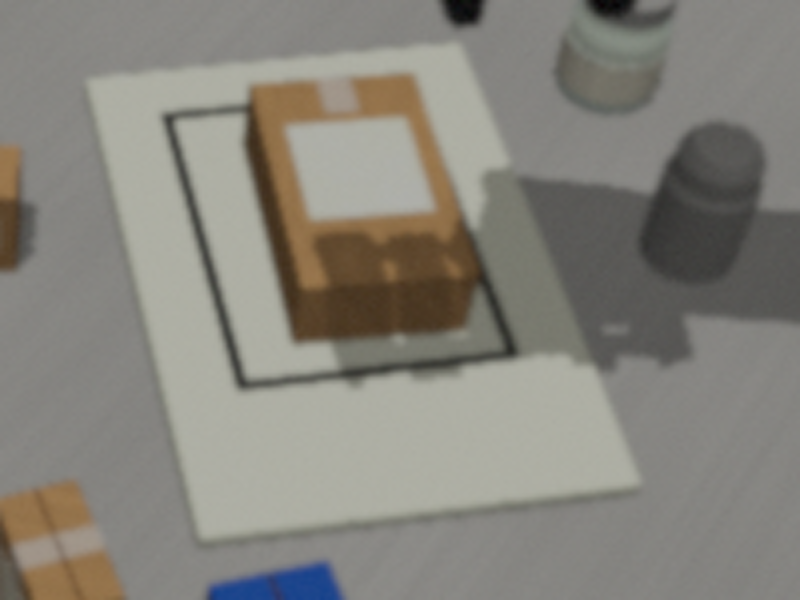

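View pics/scene4.png

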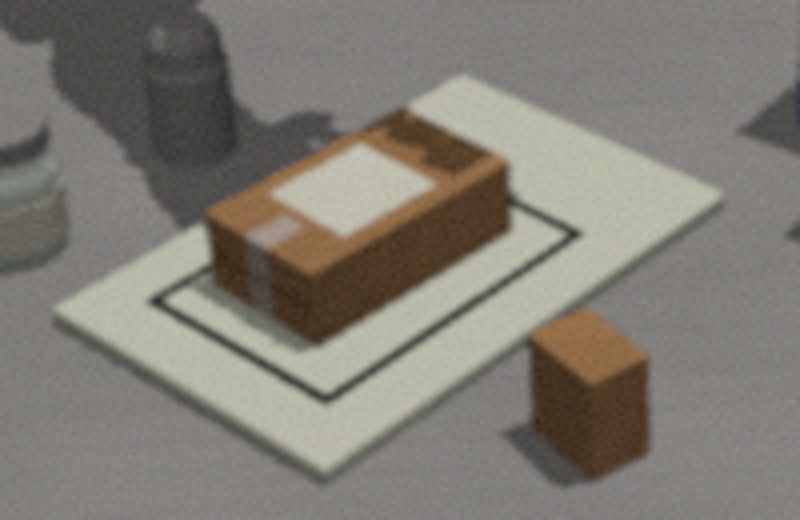

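The carton lies flat: top corners in the side crop are (252,88), (414,76), (478,276), (295,288), and foot edge (295,340)-(465,328). In the scene crop the far bottom corners are (217,288) and (318,343). I'll check these against the outline.

```bash
python3 - <<'E'
from h import *
ctr=np.array([.5633,-.1331,.012]);Rz=R.from_euler('z',-46.17,degrees=True).as_matrix()
loc=lambda P:((P-ctr)@Rz).round(4)[:,:2].tolist()
print('top',loc(onplane('side',c1([(252,88),(414,76),(478,276),(295,288)]),.062)))
print('foot',loc(onplane('side',c1([(295,340),(465,328)]),.012)))
q=lambda a:np.array(a)/4.+[139.6,209.6]
print('scene low',loc(onplane('scene',q([(217,288),(318,343),(508,230)]),.012)))
print('scene top',loc(onplane('scene',q([(208,213),(314,275),(508,160),(405,111)]),.062)))
print('scene outline',loc(onplane('scene',q([(155,300),(325,399),(575,235)]),.012)))
E
```

```text
top [[0.0677, 0.034], [0.0654, -0.0537], [-0.0827, -0.0477], [-0.0781, 0.0432]]
foot [[-0.0741, 0.0373], [-0.0782, -0.0505]]
scene low [[0.0691, -0.0469], [0.0677, 0.0343], [-0.0774, 0.0397]]
scene top [[0.0679, -0.0482], [0.0706, 0.04], [-0.0774, 0.0423], [-0.0771, -0.0408]]
scene outline [[0.0987, -0.0648], [0.0987, 0.0729], [-0.0987, 0.0732]]
```

The two views agree: every corner is at least 13 mm inside the lines, and the bystanders are untouched.

```bash
python3 -c "
from plant import r
print(r.finish_job())"
```

```text
the job is handed in; nothing more can be done
None
```

The carton was pushed over and lies flat and wholly inside the outline, at least 13 mm clear of the lines; the shaker, jar and small box were not touched, and the job was handed in at about 4 s.

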